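Snap the end cap onto a rebuilt hub

TASK

Finish the rebuilt hub that stands in the black rubber block: lay the thin black spacer ring flat in the round recess on top of it, then put the dark steel end cap in, plug first, and press it down until its catch snaps and the flange sits fully home on the spacer. The hub gives on its rubber as you press, so feel for the snap and stop there; do not force it: it snaps well under 25 N, and pressing harder than that is too much.

Things in the scene. Friction and masses are not known exactly. Their poses are not given: they have to be found in the camera images.
- hub: aluminium hub standing upright, 90 mm flanges, held in a fixed 95 mm rubber block. Origin: centre of its top rim (52 mm across, 123 mm above the table); z up. In the top: round recess 40 mm wide, 5 mm deep; below it a bore 28 mm wide with three sprung steel balls 9 mm under the rim. Under load the hub sinks straight down in the rubber, 1 mm per 2.5 N, and rises again.
- spacer: loose black spacer ring, 37 mm outside, 30 mm inside, 8 mm high, lying flat on the table. Origin: centre of its underside, z up. In the hub's recess it stands 3 mm proud of the rim. The tyre of the big wheel, up to 160 mm high, runs along the right side of the work: it starts at least 80 mm from the middle of this ring and of the end cap, 60 mm from the hub's axis.
- end_cap: loose dark steel end cap, 38.5 mm high, standing on its plug. Origin: middle of the plug's lower end, z up. Plug 20.5 mm long: nose 20 mm wide, bead 26 mm at 6 mm up, neck 22 mm; then a flange 46 mm wide, 4 mm thick; on top a stub 28 mm wide, 14 mm tall, to hold it by. It meets the balls with the flange 9 mm above the spacer; the snap takes 8 to 20 N. Home: origin 17.5 mm under the hub's origin.

How it is judged:
By the outcome, as a careful person would: the job done as asked, in the order asked, and still so for the second after the job is handed in, with the robot touching nothing.
It also fails if it takes over 66 s, if anything falls off the work surface, if the arm or the gripper's body presses on something with over 40 N, if the wrist force passes 120 N, or if a joint passes its speed limit or range.

ROBOT

A 6-joint arm with a two-finger parallel gripper is mounted at the origin on the work surface; the furniture and walls round the work are solid. World frame = base frame: x ahead of the robot, y to its left, z up, the work surface at z = 0. Lengths are in m, angles in rad, forces in N, time in s.
With the tool pointing down it reaches from about 0.375 to 0.9 m from the base axis. Payload 3.1 kg.
Tool frame: the origin (TCP) lies midway between the tips of the shut fingers; the grasp point (between the pads) lies 19 mm behind it (robot.grip_depth is the distance from the TCP to the grasp point, in m); z points along the fingers, y is the direction in which the jaws open and shut (so a half turn about z gives the same grasp; the last joint's range is limited). The gripper opens to 87 mm and grips with 3 to 60 N. Pads are 19 mm wide; open, the fingers measure 117 mm over their backs; the gripper's body (75 mm by 190 mm) begins 51 mm behind the grasp point.
Start: joints at [-1.45, 0.527, 1.433, -0, 1.181, -0.178], TCP at [0.185, -0.597, 0.223] pointing down, gripper open.
Joint ranges: [-3.08, 3.08], [-0.75, 2.2], [0.22, 2.44], [-1.43, 4.57], [0, 2.65], [-2.85, 2.85]. Speed limits (rad/s): [2.79, 2.79, 3.14, 3.14, 3.14, 3.14].

INTERFACE

Orientations are given as a unit quaternion [x, y, z, w].
In Python, from rig import robot gives the robot as it stands.
- The arm moves only by the tool carry_out, never from a script. Its arguments are lists of equal length, an entry for each row: "dr": the turn, a rotation vector about the world's x, y, z in rad, a list of three; "translation": the shift along the world's x, y, z in cm, a list of three; "grip": the opening, from 0 (shut) to 1 (fully open). A call has 1 to 20 rows; each row is the pose to reach, as a shift and turn from the pose commanded when the call began; what a row does not reach only later rows make up. A row lasts 1/12 s, in which the tool goes at most 41.7 mm and 7.16 degrees, less where a joint would pass 70% of its speed; a pose out of reach is approached as far as the arm can. A call with a gripper value outside its range is refused whole. The fingers move at their own pace and stop on an object; "newtons" is the grip in N (left out, the last holds). Time passes only in rows, so rows that repeat a pose let the fingers close. It gives the time, the measured TCP pose, the force and the opening at its end, in the units of the state.
- robot.get_obs(): the state, without advancing time (a new reading comes with each control period).
- robot.camera(name): name is "scene" or "side" or "wrist"; returns a dict with "color" (384x512x3 uint8, blue, green, red), "camera_matrix" (3x3 intrinsics, pixels), "T" (4x4, takes a point from camera to world coordinates). Camera axes: x right, y down, z forward; pixel columns grow to the right and rows downward; lengths in m; the calibration is good to about 2 mm. The wrist camera is an equidistant fisheye: a pixel r from the principal point sees the ray r / f radians off the axis. A picture is of the moment at which its call begins. There is no depth.
- robot.hand_in(): hands the job in, once; it reports no verdict.
The state is a dict: "time": time; "q": joint angles; "joint_velocities": joint speeds; "joint_torque": joint torques, N m; "position": TCP position; "tool_rot": TCP orientation; "ft_force": force on the tool from outside, world axes, zero at the start; "moment": the same for the moment, N m; "grip_width": finger opening in m.
Only numpy, scipy, OpenCV 4.12 (cv2) and the standard library are available. Lean on these libraries where they do the work, as an engineer would, in place of code of your own. Each camera call takes 0.05 s, during which the arm holds its last target. There are 200 camera calls.

## Working session

There is one attempt and no reset: what is moved stays moved. The work goes in short steps, Python scripts to look and compute and a tool call to move; the robot and the scene stay as the last step left them, time stands still between calls to the robot, and variables do not carry over. Pictures are saved under pics/ and viewed, about 8 in all and at most 12, crops included, and the job is handed in when it is done.

Besides the shell and the picture viewer there is one more tool, called after "Emit:" as name(argument=value, ...) on one line, values as JSON. carry_out: Moves the arm, as the interface text tells. Its arguments: {"type":"object","properties":{"dr":{"type":"array"},"translation":{"type":"array"},"grip":{"type":"array"},"newtons":{"type":"number"}},"required":["dr","translation","grip"]}

```bash
mkdir -p pics; ls
python3 - <<'E'
from rig import robot
import cv2,numpy as np
o=robot.get_obs();print(o)
for n in("scene","side","wrist"):
    c=robot.camera(n);cv2.imwrite(f"pics/{n}0.png",c["color"]);print(n,c["camera_matrix"].round(1).tolist(),c["T"].round(4).tolist())
a=cv2.imread("pics/scene0.png");b=cv2.imread("pics/side0.png")
cv2.imwrite("pics/both0.png",cv2.resize(np.vstack([a,b]),None,fx=.78,fy=.78))
E
```

```text
pics
{'time': 0.0, 'q': array([-1.44948257e+00,  5.28480419e-01,  1.43389857e+00, -1.92674193e-05,
        1.18138170e+00, -1.78528556e-01]), 'joint_velocities': array([ 5.20914675e-04,  2.32681791e-03, -1.34364115e-03,  1.09827905e-03,
        7.06413692e-04, -6.42516940e-05]), 'joint_torque': array([ 7.81292965e-04, -4.40045750e+01, -1.76590151e+01,  6.34129252e-02,
        5.81479096e-02, -1.65465699e-04]), 'position': array([ 0.18452213, -0.59637721,  0.22156406]), 'tool_rot': array([ 9.88781728e-01,  1.49363712e-01,  2.21019265e-05, -1.08383112e-03]), 'ft_force': array([0.61147391, 0.29097843, 0.04720555]), 'moment': array([ 0.01645098, -0.01007501,  0.06514627]), 'grip_width': 0.08712037808763091}
scene [[441.3, 0.0, 251.1], [0.0, 441.3, 195.0], [0.0, 0.0, 1.0]] [[-0.501, -0.3676, 0.7835, -0.1863], [-0.8654, 0.2104, -0.4547, 0.6437], [0.0023, -0.9059, -0.4236, 0.4676], [0.0, 0.0, 0.0, 1.0]]
side [[459.2, 0.0, 260.0], [0.0, 459.2, 180.6], [0.0, 0.0, 1.0]] [[0.9836, -0.0753, 0.1641, 0.3587], [-0.1804, -0.4516, 0.8738, -0.528], [0.0083, -0.889, -0.4577, 0.4983], [0.0, 0.0, 0.0, 1.0]]
wrist [[297.3, 0.0, 256.3], [0.0, 297.3, 192.1], [0.0, 0.0, 1.0]] [[0.2968, -0.9205, -0.2542, 0.2542], [-0.9549, -0.2868, -0.0762, -0.5751], [-0.0027, 0.2654, -0.9641, 0.3844], [0.0, 0.0, 0.0, 1.0]]
```

View pics/both0.png

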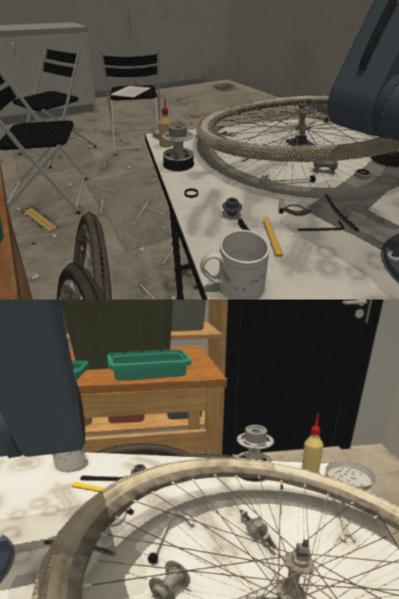

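View pics/wrist0.png

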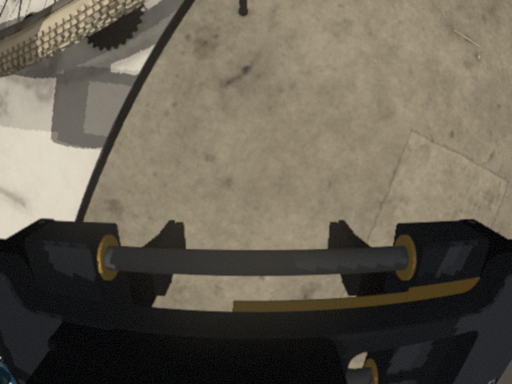

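The scene view (upper, shown at 0.78 scale) has the hub in its block at about (178,150), the spacer at (191,192) and the cap at (232,207). The wrist view sees only floor and tyre. I'll zoom into the scene.

```bash
cat > h.py <<'E'
import numpy as np,cv2
from rig import robot
def ray(c,u,v,fish=False):
    K,T=c["camera_matrix"],c["T"]
    x,y=(u-K[0,2])/K[0,0],(v-K[1,2])/K[1,1]
    if fish:
        r=np.hypot(x,y); d=np.array([x/r*np.sin(r),y/r*np.sin(r),np.cos(r)]) if r>1e-9 else np.array([0,0,1.])
    else: d=np.array([x,y,1.])
    return T[:3,3],T[:3,:3]@d
def onplane(c,u,v,z,fish=False):
    o,d=ray(c,u,v,fish); return o+d*(z-o[2])/d[2]
def proj(c,P,fish=False):
    K,T=c["camera_matrix"],c["T"]
    p=T[:3,:3].T@(np.array(P,float)-T[:3,3])
    if fish:
        a=np.arctan2(np.hypot(p[0],p[1]),p[2]);n=np.hypot(p[0],p[1])
        q=p[:2]/n*a if n>1e-9 else p[:2]*0
    else: q=p[:2]/p[2]
    return q*K[0,0]+K[:2,2]
E
python3 - <<'E'
from h import *
c=robot.camera("scene");im=c["color"]
cr=cv2.resize(im[140:290,180:340],None,fx=5,fy=4,interpolation=cv2.INTER_CUBIC)
cr=cv2.resize(im[140:290,180:340],None,fx=4,fy=4,interpolation=cv2.INTER_CUBIC)
cv2.imwrite("pics/s1.png",cr)
g=cv2.cvtColor(im,cv2.COLOR_BGR2GRAY)
m=(g<60).astype(np.uint8)
n,l,s,ce=cv2.connectedComponentsWithStats(m[140:290,180:340])
for i in range(1,n):
    if s[i,4]>30: print(s[i]+[180,140,0,0,0],ce[i]+[180,140])
for u,v,z in((245,246,.004),(297,265,.02),(228,160,.123)):print(onplane(c,u,v,z))
E
```

```text
[208 140   7   7  45] [211.06666667 143.13333333]
[301 140  28   7  71] [312.26760563 141.98591549]
[280 146  20   9  39] [289.         149.20512821]
[186 175  44 115 469] [210.41364606 245.47761194]
[211 192  19  12  92] [221.0326087  197.69565217]
[235 192   8  10  47] [238.04255319 196.63829787]
[210 201  38  18 478] [228.56066946 210.58368201]
[237 242  17  11  75] [244.81333333 247.12      ]
[286 255  23  23 329] [297.0668693  265.55015198]
[305 281  10   9  60] [309.01666667 285.41666667]
[0.46995692 0.27661624 0.004     ]
[0.34495636 0.24014692 0.02      ]
[0.63510195 0.22655185 0.123     ]
```

View pics/s1.png

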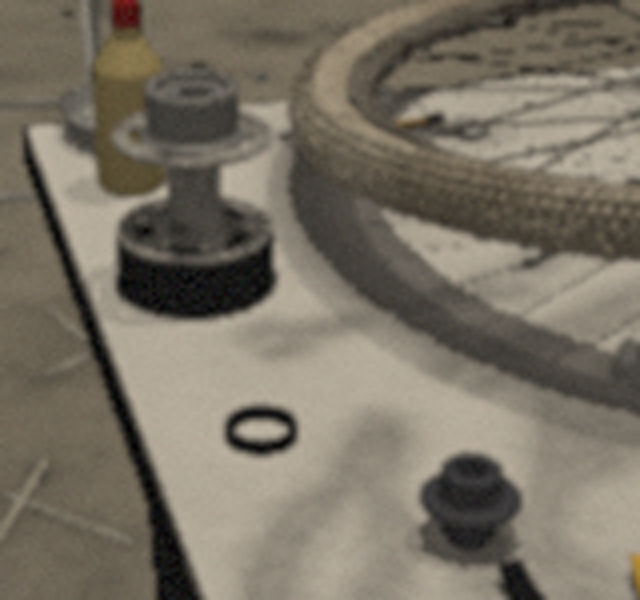

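Run:
```python
from h import *
c=robot.camera("scene")
p=lambda u,v,z:print((u,v,z),onplane(c,u,v,z)[:2].round(3))
print("spacer, cap, hub");p(245.2,247.3,.004);p(297.7,256.3,.0385);p(227.6,162,.123)
print("tyre near edge")
for u,v in((255,177),(285,194),(340,205),(400,206)):p(u,v,.1);p(u,v,.13)
print("mug");
for u,v in((285,310),(345,310),(315,300)):p(u,v,.09)
print("bottle");p(211,185,0)
print("left corner table");p(187,173,0);p(230,290,0)
print("px/mm ring", proj(c,[.47,.28,.004])-proj(c,[.48,.28,.004]))
```

```text
spacer, cap, hub
(245.2, 247.3, 0.004) [0.466 0.279]
(297.7, 256.3, 0.0385) [0.345 0.24 ]
(227.6, 162, 0.123) [0.624 0.233]
tyre near edge
(255, 177, 0.1) [0.569 0.196]
(255, 177, 0.13) [0.507 0.233]
(285, 194, 0.1) [0.464 0.189]
(285, 194, 0.13) [0.411 0.226]
(340, 205, 0.1) [0.372 0.127]
(340, 205, 0.13) [0.327 0.169]
(400, 206, 0.1) [0.313 0.032]
(400, 206, 0.13) [0.272 0.082]
mug
(285, 310, 0.09) [0.185 0.377]
(345, 310, 0.09) [0.147 0.309]
(315, 300, 0.09) [0.182 0.33 ]
bottle
(211, 185, 0) [0.784 0.202]
left corner table
(187, 173, 0) [0.893 0.225]
(230, 290, 0) [0.364 0.366]
px/mm ring [2.43423028 2.29224207]
```

Emit:
carry_out(dr=[[0, 0, 0.1], [0, 0, 0.2], [0, 0, 0.3], [0, 0, 0.4], [0, 0, 0.5], [0, 0, 0.6], [0, 0, 0.7], [0, 0, 0.8], [0, 0, 0.9], [0, 0, 1.0], [0, 0, 1.1], [0, 0, 1.2], [0, 0, 1.3], [0, 0, 1.4], [0, 0, 1.5], [0, 0, 1.6], [0, 0, 1.65], [0, 0, 1.65], [0, 0, 1.65], [0, 0, 1.65]], translation=[[26.5, 29.7, 8], [26.5, 29.7, 8], [26.5, 29.7, 8], [26.5, 29.7, 8], [26.5, 29.7, 8], [26.5, 29.7, 8], [26.5, 29.7, 8], [26.5, 29.7, 8], [26.5, 29.7, 8], [26.5, 29.7, 8], [28.1, 87.6, 4], [28.1, 87.6, 4], [28.1, 87.6, 4], [28.1, 87.6, 4], [28.1, 87.6, 4], [28.1, 87.6, 4], [28.1, 87.6, 4], [28.1, 87.6, 4], [28.1, 87.6, 4], [28.1, 87.6, 4]], grip=[1, 1, 1, 1, 1, 1, 1, 1, 1, 1, 1, 1, 1, 1, 1, 1, 1, 1, 1, 1])

```text
time: 1.92
position: [0.4607, 0.1174, 0.2739]
tool_rot: [0.561, 0.828, 0.0, 0.0]
ft_force: [1.0, 0.3, -0.8]
grip_width: 0.0872
```

Emit:
carry_out(dr=[[0, 0, 0], [0, 0, 0], [0, 0, 0], [0, 0, 0], [0, 0, 0], [0, 0, 0], [0, 0, 0], [0, 0, 0]], translation=[[0.5, 15.5, -5], [0.5, 15.5, -5], [0.5, 15.5, -5], [0.5, 15.5, -5], [0.5, 15.5, -5], [0.5, 15.5, -5], [0.5, 15.5, -5], [0.5, 15.5, -5]], grip=[1, 1, 1, 1, 1, 1, 1, 1])

```text
time: 2.58
position: [0.4663, 0.2693, 0.2243]
tool_rot: [0.562, 0.827, 0.0, 0.0]
ft_force: [0.1, -1.0, -0.4]
grip_width: 0.0868
```

Run:
```python
from h import *
o=robot.get_obs();print(o["time"],o["position"],o["tool_rot"],o["q"].round(2))
c=robot.camera("wrist");cv2.imwrite("pics/w1.png",c["color"]);print(c["T"][:3,3])
for P in((.466,.279,.004),(.345,.24,.0385),(.624,.233,.123)):print(proj(c,P,True).round(1))
```

```text
2.5833 [0.46634611 0.2693128  0.22428242] [5.61781565e-01 8.27285551e-01 2.31472733e-05 2.98316655e-04] [ 0.32  0.41  1.65 -0.    1.08 -0.06]
[0.4396427  0.33709092 0.3868961 ]
[258.4 161.2]
[155.5 160.1]
[377.6 273.5]
```

View pics/w1.png

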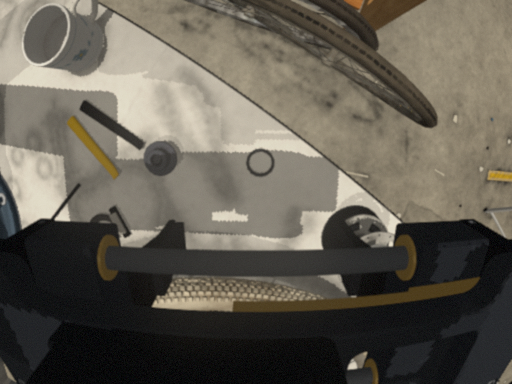

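The wrist picture has the ring at (260,162), the cap at (160,157), the hub at (365,235) partly behind the finger, the tyre along the bottom and the mug at top left, clear of the work. Next I'll measure the ring and cap centres.

```bash
cat > meas.py <<'E'
from h import *
import sys
def ell(c,u,v,R,z,thr=75,scale=1):
    g=cv2.cvtColor(c["color"],cv2.COLOR_BGR2GRAY)
    m=np.zeros_like(g);cv2.circle(m,(int(u),int(v)),R,255,-1)
    b=((g<thr)&(m>0)).astype(np.uint8)
    k=max(cv2.findContours(b,cv2.RETR_EXTERNAL,cv2.CHAIN_APPROX_NONE)[0],key=cv2.contourArea)
    P=np.array([onplane(c,x,y,z,True)[:2] for x,y in k[:,0]])
    ce,r=cv2.minEnclosingCircle((P*1000).astype(np.float32))
    e=cv2.fitEllipse((P*1000).astype(np.float32))
    return np.round(ce,1),round(r,1),np.round(e[0],1),np.round(e[1],1)
E
python3 - <<'E'
from meas import *
c=robot.camera("wrist")
g=cv2.cvtColor(c["color"],cv2.COLOR_BGR2GRAY);print(g[162,240:282])
for t in(50,60,70,80): print(t,ell(c,260,162,20,.006,t))
for t in(60,80,100): print(t,ell(c,160,157,23,.0225,t))
E
```

```text
[134 135 134 133 132 122  79  60  73 102 126 133 135 135 136 137 136 138
 135 135 138 139 139 137 138 136 138 136 138 136 123  88  60  69 104 132
 136 139 137 136 137 138]Traceback (most recent call last):
  File "<stdin>", line 4, in <module>
  File "meas.py", line 7, in ell
    k=max(cv2.findContours(b,cv2.RETR_EXTERNAL,cv2.CHAIN_APPROX_NONE)[0],key=cv2.contourArea)
ValueError: max() iterable argument is empty
```

Run:
```python
from meas import *
c=robot.camera("wrist")
for t in(85,95,105,110): print(t,ell(c,260,162,19,.006,t))
for t in(65,75,85): print(t,ell(c,160,157,23,.0225,t))
```

```text
85 (array([468.1, 278.5]), 18.1, array([468.2, 278.3]), array([34.1, 34.9]))
95 (array([468.2, 278.4]), 18.3, array([468.3, 278.4]), array([35. , 35.4]))
105 (array([468.6, 278.3]), 19.0, array([468.2, 278.2]), array([35.7, 36.1]))
110 (array([468.1, 278.5]), 19.0, array([468.4, 278.2]), array([35.9, 36.5]))
65 (array([347.6, 236. ]), 20.7, array([349.1, 234.3]), array([27.9, 35.7]))
75 (array([347.1, 237.2]), 22.0, array([348.9, 235.9]), array([32.4, 40. ]))
85 (array([345.8, 239.4]), 22.9, array([347.9, 237.4]), array([35.3, 44.6]))
```

Emit:
carry_out(dr=[[0, 0, 0], [0, 0, 0], [0, 0, 0], [0, 0, 0], [0, 0, 0], [0, 0, 0], [0, 0, 0], [0, 0, 0], [0, 0, 0]], translation=[[0.2, 0.9, -4], [0.2, 0.9, -8], [0.2, 0.9, -12], [0.2, 0.9, -16], [0.2, 0.9, -18], [0.2, 0.9, -18], [0.2, 0.9, -18], [0.2, 0.9, -18], [0.2, 0.9, -18]], grip=[0.7, 0.7, 0.7, 0.7, 0.7, 0.7, 0.7, 0.7, 0.7])

```text
time: 3.48
position: [0.4699, 0.2797, 0.046]
tool_rot: [0.561, 0.827, 0.002, 0.001]
ft_force: [-0.2, 0.6, 0.2]
grip_width: 0.0611
```

Run:
```python
from meas import *
print(robot.get_obs()["position"],robot.get_obs()["ft_force"])
c=robot.camera("wrist");cv2.imwrite("pics/w2.png",c["color"])
u,v=proj(c,(.4682,.2783,.006),True);print(u,v)
```

```text
[0.46991883 0.27974072 0.04595839] [-0.17429324  0.61722196  0.24026096]
252.56446020694383 215.72995037868247
```

View pics/w2.png

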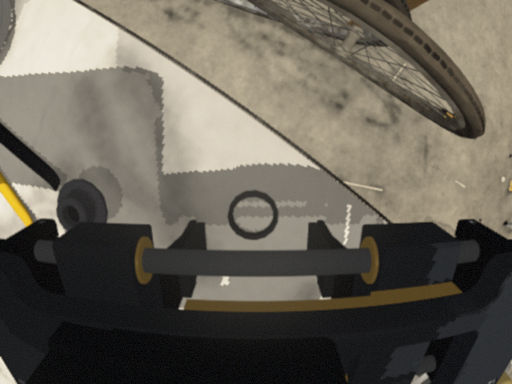

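The ring is at (253,214), between the fingers and where I predicted it. I'll take one close measurement.

Run:
```python
from meas import *
print(robot.get_obs()["position"])
c=robot.camera("wrist")
for t in(50,60,70): print(t,ell(c,253,214.5,27,.006,t))
```

```text
[0.46976692 0.2798214  0.04598907]
50 (array([468.2, 278.3]), 17.8, array([468. , 278.7]), array([32.7, 33.5]))
60 (array([468. , 278.7]), 18.4, array([468.1, 278.5]), array([34.7, 36. ]))
70 (array([468. , 278.5]), 18.7, array([468. , 278.6]), array([35.2, 36.6]))
```

Emit:
carry_out(dr=[[0, 0, 0], [0, 0, 0], [0, 0, 0], [0, 0, 0], [0, 0, 0], [0, 0, 0], [0, 0, 0], [0, 0, 0], [0, 0, 0], [0, 0, 0], [0, 0, 0], [0, 0, 0], [0, 0, 0], [0, 0, 0]], translation=[[-0.18, -0.13, -2.5], [-0.18, -0.13, -4.15], [-0.18, -0.13, -4.15], [-0.18, -0.13, -4.15], [-0.18, -0.13, -4.15], [-0.18, -0.13, -4.15], [-0.18, -0.13, -4.15], [-0.18, -0.13, -4.15], [-0.18, -0.13, -4.15], [-0.18, -0.13, -4.15], [-0.18, -0.13, -4.15], [-0.18, -0.13, -4.15], [-0.18, -0.13, -4.15], [-0.18, -0.13, -4.15]], grip=[0.7, 0.7, 0.7, 0.7, 0.55, 0.5, 0.45, 0.4, 0.38, 0.38, 0.38, 0.38, 0.38, 0.38], newtons=12)

```text
time: 4.75
position: [0.4668, 0.2783, 0.0028]
tool_rot: [0.561, 0.828, 0.0, 0.0]
ft_force: [-0.9, 0.5, 5.4]
grip_width: 0.0358
```

Run:
```python
from meas import *
for i in range(4):
    c=robot.camera("wrist");o=robot.get_obs();print(o["position"],o["ft_force"],o["grip_width"])
cv2.imwrite("pics/w3.png",c["color"][150:330,120:390].repeat(2,0).repeat(2,1))
```

```text
[0.46677096 0.27831572 0.00285314] [0.30778686 0.68102632 5.77411072] 0.035924022447605036
[0.46678894 0.27834224 0.00287199] [-0.50313997  0.03997183  5.65104495] 0.035650578791304385
[0.46677827 0.27831972 0.00284859] [-0.35385282 -0.40789361  5.98821146] 0.03564727072155105
[0.46675893 0.27831643 0.00285693] [0.68352214 0.93886441 5.72918428] 0.03558412426398053
```

View pics/w3.png

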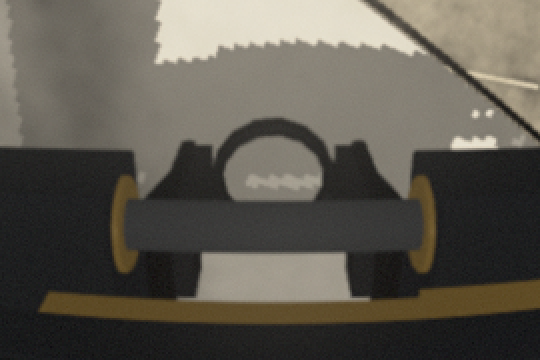

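The ring is held between the fingers at crop (270,175), but there is 5.8 N of upward force. The tips may be on the table, so I'll open a little, raise and check the force before re-gripping higher.

Emit:
carry_out(dr=[[0, 0, 0], [0, 0, 0], [0, 0, 0], [0, 0, 0], [0, 0, 0], [0, 0, 0]], translation=[[0, 0, 0], [0, 0, 0], [0, 0, 0], [0, 0, 0], [0, 0, 0], [0, 0, 0]], grip=[0.5, 0.5, 0.5, 0.5, 0.5, 0.5])

```text
time: 5.45
position: [0.4661, 0.278, 0.0021]
tool_rot: [0.561, 0.828, -0.0, -0.0]
ft_force: [-0.1, 0.1, 0.2]
grip_width: 0.0435
```

Emit:
carry_out(dr=[[0, 0, 0], [0, 0, 0], [0, 0, 0], [0, 0, 0]], translation=[[0, 0, 0.1], [0, 0, 0.1], [0, 0, 0.1], [0, 0, 0.1]], grip=[0.5, 0.5, 0.5, 0.5])

```text
time: 5.78
position: [0.4664, 0.2781, 0.0034]
tool_rot: [0.561, 0.828, 0.0, 0.0]
ft_force: [0.9, -0.5, 0.4]
grip_width: 0.0438
```

Emit:
carry_out(dr=[[0, 0, 0], [0, 0, 0], [0, 0, 0], [0, 0, 0]], translation=[[0, 0, 0.1], [0, 0, 0.1], [0, 0, 0.1], [0, 0, 0.1]], grip=[0.5, 0.5, 0.5, 0.5])

```text
time: 6.12
position: [0.4663, 0.2781, 0.0044]
tool_rot: [0.561, 0.828, 0.0, 0.0]
ft_force: [-0.1, 0.6, -0.2]
grip_width: 0.0433
```

Emit:
carry_out(dr=[[0, 0, 0], [0, 0, 0], [0, 0, 0], [0, 0, 0], [0, 0, 0], [0, 0, 0], [0, 0, 0], [0, 0, 0]], translation=[[0.1, 0.05, 0.05], [0.1, 0.05, 0.05], [0.1, 0.05, 0.05], [0.1, 0.05, 0.05], [0.1, 0.05, 0.05], [0.1, 0.05, 0.05], [0.1, 0.05, 0.05], [0.1, 0.05, 0.05]], grip=[0.5, 0.5, 0.45, 0.4, 0.38, 0.38, 0.38, 0.38], newtons=12)

```text
time: 6.78
position: [0.4672, 0.2786, 0.0048]
tool_rot: [0.561, 0.828, -0.0, -0.0]
ft_force: [-0.3, 0.0, 0.1]
grip_width: 0.0357
```

Emit:
carry_out(dr=[[0, 0, 0], [0, 0, 0], [0, 0, 0], [0, 0, 0], [0, 0, 0], [0, 0, 0], [0, 0, 0], [0, 0, 0], [0, 0, 0], [0, 0, 0], [0, 0, 0], [0, 0, 0], [0, 0, 0], [0, 0, 0], [0, 0, 0]], translation=[[0, 0, 1], [0, 0, 4], [0, 0, 8], [0, 0, 12], [0, 0, 16], [0, 0, 19.5], [3, -1, 19.5], [6, -1.8, 19.5], [9, -2.7, 19.5], [12, -3.6, 19.5], [15, -4.4, 19.5], [15.7, -4.6, 19.5], [15.7, -4.6, 19.5], [15.7, -4.6, 19.5], [15.7, -4.6, 19.5]], grip=[0.38, 0.38, 0.38, 0.38, 0.38, 0.38, 0.38, 0.38, 0.38, 0.38, 0.38, 0.38, 0.38, 0.38, 0.38])

```text
time: 8.03
position: [0.6222, 0.233, 0.1997]
tool_rot: [0.561, 0.828, -0.001, -0.001]
ft_force: [-0.0, 0.1, -1.1]
grip_width: 0.0356
```

Run:
```python
from meas import *
o=robot.get_obs();print(o["position"],o["ft_force"],o["grip_width"])
c=robot.camera("wrist")
cv2.imwrite("pics/w4.png",c["color"][120:320,100:400].repeat(2,0).repeat(2,1))
print(proj(c,(.624,.233,.123),True))
```

```text
[0.62222634 0.23304853 0.19969622] [-0.0486165   0.12066215 -1.10633204] 0.03558075725099606
[257.96157756 200.93349024]
```

View pics/w4.png

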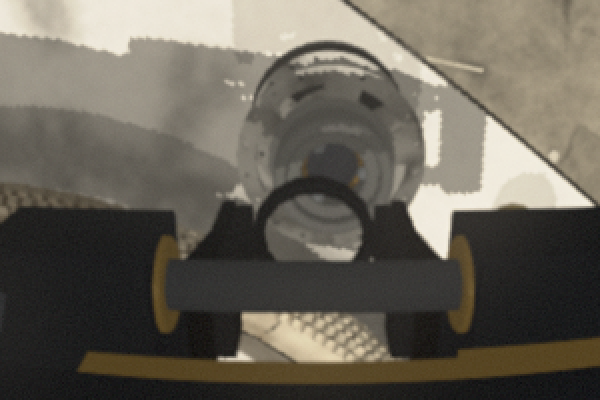

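The held ring is at crop (315,220). Behind it the hub's bore, with amber balls, is at crop (332,165), which is full-frame (266,202). I'll shift aside to see the hub top unobscured.

Emit:
carry_out(dr=[[0, 0, 0], [0, 0, 0], [0, 0, 0], [0, 0, 0]], translation=[[1, -2.5, 0], [1, -2.5, 0], [1, -2.5, 0], [1, -2.5, 0]], grip=[0.38, 0.38, 0.38, 0.38])

```text
time: 8.42
position: [0.6333, 0.2082, 0.2]
tool_rot: [0.561, 0.828, -0.0, -0.0]
ft_force: [0.5, -0.8, -0.6]
grip_width: 0.0354
```

Run:
```python
from meas import *
o=robot.get_obs();print(o["position"],o["tool_rot"])
c=robot.camera("wrist");np.savez("pics/c5.npz",**c)
cr=c["color"][130:260,200:330]
cr=cv2.resize(cr,None,fx=4.5,fy=4.5,interpolation=cv2.INTER_CUBIC)
cr=cv2.convertScaleAbs(cr,alpha=1.5)
cv2.imwrite("pics/w5.png",cr)
```

```text
[0.63326286 0.20824143 0.19999886] [ 5.61149402e-01  8.27714394e-01 -4.90654937e-05 -4.78301157e-04]
```

View pics/w5.png

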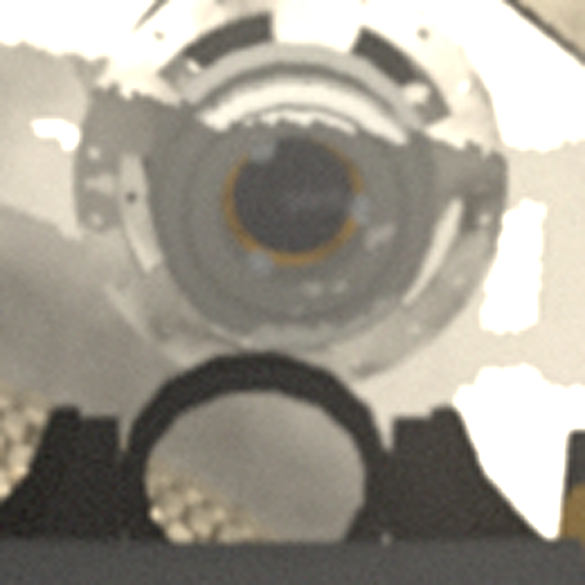

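The hub top is clear in this 4.5x crop (origin 200,130). The rim spans x 150–435 with its bottom at 347, the recess spans x 187–400 with its bottom at 313, and the bore is at (295,202). The held ring's outer top is at (257,352) and its inner top at (257,390).

Run:
```python
from meas import *
from scipy.optimize import least_squares
c=dict(np.load("pics/c5.npz"))
f=lambda a,b,z:onplane(c,200+(a+.5)/4.5-.5,130+(b+.5)/4.5-.5,z,True)[:2]*1000
def fit(pts,z,R):
    P=np.array([f(*p,z) for p in pts])
    s=least_squares(lambda q:np.hypot(*(P-q).T)-R,P.mean(0));return s.x.round(1),s.fun.round(1)
print("rim",fit([(150,200),(435,200),(293,347),(200,305),(385,305)],.123,26))
print("recess",fit([(187,203),(400,203),(293,313)],.123,20))
print("bore",fit([(228,202),(362,202),(295,268)],.114,14))
t=np.array([-.37,.929])
q=robot.get_obs()["position"]*1000;print(q)
print("ring outer",f(257,352,.195)-18.5*t-q[:2],"inner",f(257,390,.203)-15*t-q[:2])
j=np.array([.929,.37])
for n,a,b,z in(("outer",122,392,.2),("inner",147,367,.2)):
    print(n,((f(a,460,z)+f(b,460,z))/2-q[:2])@j,np.linalg.norm(f(a,460,z)-f(b,460,z)))
```

```text
rim (array([632.3, 230.4]), array([ 0.3,  0.2,  0.9, -0.6, -0.5]))
recess (array([632.5, 230.2]), array([-0.4, -0.4, -0. ]))
bore (array([632.7, 231. ]), array([-1.2, -1.2,  0.2]))
[633.30077776 208.46475013 200.00870873]
ring outer [ 1.07743764 -1.41296153] inner [ 0.67943676 -0.42016058]
outer 0.5050453850212648 35.696821388785665
inner 0.5043401929771029 29.05144317016093
```

Emit:
carry_out(dr=[[0, 0, 0], [0, 0, 0], [0, 0, 0], [0, 0, 0], [0, 0, 0], [0, 0, 0], [0, 0, 0]], translation=[[-0.17, 2.27, 0], [-0.17, 2.27, -3], [-0.17, 2.27, -5], [-0.17, 2.27, -6.8], [-0.17, 2.27, -6.8], [-0.17, 2.27, -6.8], [-0.17, 2.27, -6.8]], grip=[0.38, 0.38, 0.38, 0.38, 0.38, 0.38, 0.38])

```text
time: 9.05
position: [0.633, 0.2309, 0.1329]
tool_rot: [0.561, 0.828, 0.001, 0.0]
ft_force: [1.1, -0.3, -0.2]
grip_width: 0.0352
```

Run:
```python
from meas import *
o=robot.get_obs();print(o["position"],o["tool_rot"],o["ft_force"])
c=robot.camera("wrist");np.savez("pics/c6.npz",**c)
cr=c["color"][170:280,200:320]
cr=cv2.resize(cr,None,fx=5,fy=5,interpolation=cv2.INTER_CUBIC)
cr=cv2.convertScaleAbs(cr,alpha=1.6)
cv2.imwrite("pics/w6.png",cr)
```

```text
[0.63297287 0.23093022 0.13288527] [5.61001835e-01 8.27814276e-01 5.14810439e-04 4.48545882e-04] [ 1.05832678 -0.32954587 -0.21930039]
```

View pics/w6.png

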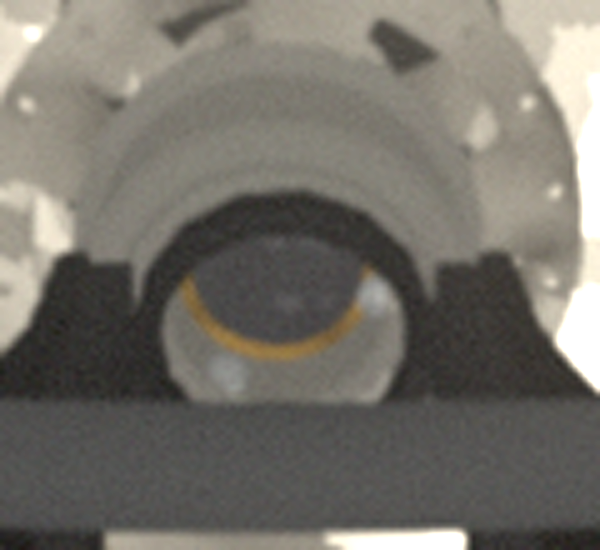

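Run:
```python
from meas import *
c=dict(np.load("pics/c6.npz"))
f=lambda a,b,z:onplane(c,200+(a+.5)/5-.5,170+(b+.5)/5-.5,z,True)[:2]*1000
t=np.array([-.37,.929])
print("recess top",f(283,167,.123)-20*t,"rim top",f(283,118,.123)-26*t)
print("ring outer",f(285,190,.1279)-18.5*t,f(285,190,.1359)-18.5*t,"inner",f(285,235,.1359)-15*t)
g=cv2.cvtColor(c["color"],cv2.COLOR_BGR2GRAY);print(g[170:225,256:258].mean(1).astype(int))
for r in (222,226,230): print(r,g[r,215:300])
print(robot.get_obs()["position"])
```

```text
recess top [633.85460723 229.5949304 ] rim top [633.77287728 229.76701209]
ring outer [634.00572601 229.84735506] [632.99749345 232.3058881 ] inner [633.7207039  230.52499052]
[96 96 95 98 97 98 99 98 93 88 85 84 86 84 82 79 75 76 76 75 75 74 72 75
 79 80 82 82 81 80 82 81 78 76 77 80 81 68 51 35 33 30 35 36 33 31 34 44
 49 50 46 48 47 48 48]
222 [32 32 36 56 60 60 57 58 58 56 55 69 78 79 73 55 35 30 28 31 31 34 34 32
 37 42 45 48 47 48 45 49 43 50 47 46 50 45 47 46 47 48 46 45 46 46 48 49
 45 49 49 48 49 48 47 47 44 41 42 37 29 32 35 31 37 35 34 47 65 78 79 74
 66 61 59 62 60 58 60 64 54 42 35 40 38]
226 [33 32 34 31 32 34 34 33 31 33 33 51 72 56 35 25 34 34 30 35 36 47 62 58
 49 46 45 45 48 45 45 43 47 50 46 45 48 44 46 47 46 46 48 44 48 45 49 42
 46 47 49 48 47 46 46 47 52 71 86 89 89 78 62 41 31 34 34 34 37 52 65 63
 45 36 36 37 36 36 36 38 40 38 34 37 33]
230 [ 31  33  32  33  36  28  32  30  30  33  34  42  49  36  28  26  30  27
  50  65  70  69  68  65  63  56  49  47  45  47  42  47  47  45  47  47
  47  46  48  48  54  55  57  57  55  49  45  45  47  50  53  48  47  44
  47  61  79  90  92  94 101 101  95  89  74  46  33  30  27  32  39  43
  36  39  34  35  39  37  36  36  37  34  37  36  37]
[0.63336143 0.23083735 0.13335402]
```

Ring and recess agree to within about 1 mm (recess top edge at (283,167), ring outer at (285,190), even gaps left and right). I'll lower it gently.

Emit:
carry_out(dr=[[0, 0, 0], [0, 0, 0], [0, 0, 0], [0, 0, 0], [0, 0, 0], [0, 0, 0], [0, 0, 0]], translation=[[0, 0, -0.2], [0, 0, -0.4], [0, 0, -0.6], [0, 0, -0.7], [0, 0, -0.7], [0, 0, -0.7], [0, 0, -0.7]], grip=[0.38, 0.38, 0.38, 0.38, 0.38, 0.38, 0.38])

```text
time: 9.68
position: [0.6326, 0.2303, 0.1248]
tool_rot: [0.561, 0.828, 0.0, 0.0]
ft_force: [-0.2, 1.0, -1.3]
grip_width: 0.0355
```

Emit:
carry_out(dr=[[0, 0, 0], [0, 0, 0], [0, 0, 0], [0, 0, 0], [0, 0, 0], [0, 0, 0], [0, 0, 0], [0, 0, 0]], translation=[[0, 0, -0.1], [0, 0, -0.1], [0, 0, -0.1], [0, 0, -0.1], [0, 0, -0.1], [0, 0, -0.1], [0, 0, -0.1], [0, 0, -0.1]], grip=[0.38, 0.38, 0.38, 0.41, 0.43, 0.45, 0.48, 0.5])

```text
time: 10.35
position: [0.6327, 0.2303, 0.124]
tool_rot: [0.561, 0.828, 0.0, 0.0]
ft_force: [-0.5, 0.6, 0.1]
grip_width: 0.0418
```

Emit:
carry_out(dr=[[0, 0, 0], [0, 0, 0], [0, 0, 0], [0, 0, 0], [0, 0, 0], [0, 0, 0], [0, 0, 0], [0, 0, 0]], translation=[[0, 0, 0], [0, 0, 0.5], [0, 0, 2], [0, 0, 4], [1, -2.5, 7.5], [1, -2.5, 7.5], [1, -2.5, 7.5], [1, -2.5, 7.5]], grip=[0.5, 0.55, 0.6, 0.6, 0.6, 0.6, 0.6, 0.6])

```text
time: 11.02
position: [0.6423, 0.2052, 0.1991]
tool_rot: [0.562, 0.827, 0.0, -0.0]
ft_force: [-0.6, 0.5, -0.8]
grip_width: 0.0522
```

Run:
```python
from meas import *
o=robot.get_obs();print(o["position"],o["tool_rot"],o["ft_force"])
c=robot.camera("wrist");np.savez("pics/c7.npz",**c)
cr=c["color"][130:260,200:330]
cr=cv2.resize(cr,None,fx=4.5,fy=4.5,interpolation=cv2.INTER_CUBIC)
cr=cv2.convertScaleAbs(cr,alpha=1.5)
cv2.imwrite("pics/w7.png",cr)
```

```text
[0.6423487  0.2051836  0.19908643] [ 5.61567677e-01  8.27430788e-01  1.40446971e-04 -1.22582680e-04] [-0.59344322  0.54094927 -0.79026219]
```

View pics/w7.png

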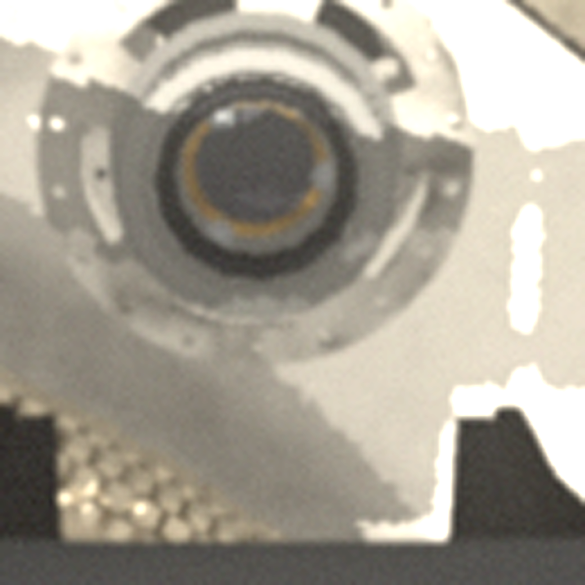

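The spacer lies flat and centred in the recess: ring centre about (256,178) in the crop, with an even rim around it. Next, the cap. I'll compute the ring centre numerically and go above the cap.

Run:
```python
from meas import *
c=dict(np.load("pics/c7.npz"))
u,v=200+256/4.5,130+178/4.5
for t in(60,70): print(t,ell(c,u,v,24,.126,t))
print(onplane(c,u,v,.126,True))
```

```text
60 (array([631.9, 232.4]), 10.2, array([631.9, 231.9]), array([17.4, 20.1]))
70 (array([633.2, 229.8]), 18.6, array([633.2, 229.8]), array([36.1, 36.2]))
[0.63322945 0.23043391 0.126     ]
```

Emit:
carry_out(dr=[[0, 0, 0], [0, 0, 0], [0, 0, 0], [0, 0, 0], [0, 0, 0], [0, 0, 0], [0, 0, 0], [0, 0, 0], [0, 0, 0], [0, 0, 0], [0, 0, 0], [0, 0, 0]], translation=[[-28.5, 3, -2], [-28.5, 3, -2], [-28.5, 3, -2], [-28.5, 3, -2], [-28.5, 3, -2], [-28.5, 3, -2], [-28.5, 3, -2], [-28.5, 3, -2], [-28.5, 3, -2], [-28.5, 3, -2], [-28.5, 3, -2], [-28.5, 3, -2]], grip=[0.7, 0.7, 0.7, 0.7, 0.7, 0.7, 0.7, 0.7, 0.7, 0.7, 0.7, 0.7])

```text
time: 12.07
position: [0.3592, 0.2355, 0.1788]
tool_rot: [0.562, 0.827, 0.0, 0.0]
ft_force: [-0.3, 0.9, -0.7]
grip_width: 0.0614
```

Run:
```python
from meas import *
o=robot.get_obs();print(o["position"],o["q"].round(2))
c=robot.camera("wrist");np.savez("pics/c8.npz",**c)
u,v=proj(c,(.347,.238,.03),True);print(u,v)
x,y=int(u)-55,int(v)-55
cr=cv2.resize(c["color"][y:y+110,x:x+110],None,fx=5,fy=5,interpolation=cv2.INTER_CUBIC)
cv2.imwrite("pics/w8.png",cv2.convertScaleAbs(cr,alpha=1.5));print(x,y)
```

```text
[0.35923147 0.23552417 0.17875625] [ 0.32  0.34  1.95 -0.    0.85 -0.06]
245.976540759822 174.3372280178666
190 119
```

View pics/w8.png

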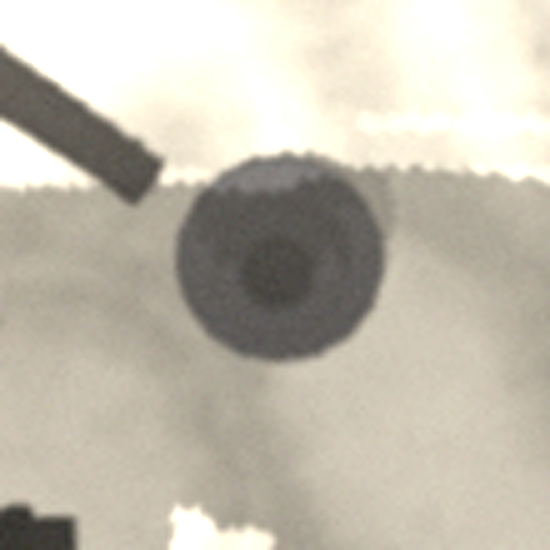

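The cap's flange is a clear circle at crop x 176–386, y 152–361, with the dark stub at (277,273). The nearby black bar ends at (150,185).

Run:
```python
from meas import *
c=dict(np.load("pics/c8.npz"))
f=lambda a,b,z:onplane(c,190+(a+.5)/5-.5,119+(b+.5)/5-.5,z,True)[:2]*1000
P=np.array([f(*p,.0245) for p in((176,256),(386,256),(281,152),(281,361))]);print(P.round(1),P.mean(0),"stub",f(277,273,.0385))
o=robot.get_obs();print(o["position"])
```

```text
[[323.9 233.1]
 [366.4 249.9]
 [337.  262.7]
 [353.8 219.5]] [345.28401553 241.27709798] stub [345.21739665 240.53137998]
[0.35905155 0.23539683 0.17873795]
```

Emit:
carry_out(dr=[[0, 0, 0], [0, 0, 0], [0, 0, 0], [0, 0, 0], [0, 0, 0], [0, 0, 0], [0, 0, 0], [0, 0, 0]], translation=[[-1.38, 0.56, -4], [-1.38, 0.56, -8], [-1.38, 0.56, -11.5], [-1.38, 0.56, -13.5], [-1.38, 0.56, -13.5], [-1.38, 0.56, -13.5], [-1.38, 0.56, -13.5], [-1.38, 0.56, -13.5]], grip=[0.55, 0.55, 0.55, 0.55, 0.55, 0.55, 0.55, 0.55])

```text
time: 12.78
position: [0.3451, 0.2413, 0.0451]
tool_rot: [0.561, 0.828, 0.001, 0.001]
ft_force: [-0.2, 0.3, -0.7]
grip_width: 0.048
```

Emit:
carry_out(dr=[[0, 0, 0], [0, 0, 0], [0, 0, 0], [0, 0, 0], [0, 0, 0], [0, 0, 0], [0, 0, 0], [0, 0, 0], [0, 0, 0], [0, 0, 0]], translation=[[0, 0, -1], [0, 0, -1.8], [0, 0, -1.8], [0, 0, -1.8], [0, 0, -1.8], [0, 0, -1.8], [0, 0, -1.8], [0, 0, -1.8], [0, 0, -1.8], [0, 0, -1.8]], grip=[0.55, 0.55, 0.55, 0.45, 0.35, 0.3, 0.28, 0.28, 0.28, 0.28], newtons=40)

```text
time: 13.62
position: [0.3442, 0.2411, 0.0261]
tool_rot: [0.561, 0.828, 0.0, 0.0]
ft_force: [0.7, 0.1, 3.0]
grip_width: 0.0258
```

Emit:
carry_out(dr=[[0, 0, 0], [0, 0, 0], [0, 0, 0], [0, 0, 0], [0, 0, 0], [0, 0, 0], [0, 0, 0], [0, 0, 0], [0, 0, 0], [0, 0, 0], [0, 0, 0], [0, 0, 0], [0, 0, 0], [0, 0, 0], [0, 0, 0], [0, 0, 0], [0, 0, 0], [0, 0, 0]], translation=[[0, 0, 0], [0, 0, 1], [0, 0, 4], [0, 0, 8], [0, 0, 12], [0, 0, 16], [0, 0, 17.4], [4, -0.2, 17.4], [8, -0.3, 17.4], [12, -0.5, 17.4], [16, -0.6, 17.4], [20, -0.8, 17.4], [24, -0.9, 17.4], [27, -1, 17.4], [28.8, -1.1, 17.4], [28.8, -1.1, 17.4], [28.8, -1.1, 17.4], [28.8, -1.1, 17.4]], grip=[0.2, 0.2, 0.2, 0.2, 0.2, 0.2, 0.2, 0.2, 0.2, 0.2, 0.2, 0.2, 0.2, 0.2, 0.2, 0.2, 0.2, 0.2], newtons=50)

```text
time: 15.12
position: [0.6297, 0.2298, 0.1987]
tool_rot: [0.561, 0.828, -0.001, -0.002]
ft_force: [-0.6, 0.2, -1.1]
grip_width: 0.0257
```

Run:
```python
from meas import *
c=robot.camera("wrist");o=robot.get_obs();print(o["position"],o["tool_rot"],o["ft_force"],o["grip_width"])
cv2.imwrite("pics/w9.png",c["color"])
cs=robot.camera("scene");cv2.imwrite("pics/s9.png",cs["color"])
```

```text
[0.62958967 0.23003368 0.19906226] [ 0.56102588  0.82779644 -0.00115811 -0.00129447] [-0.94636441 -1.10091104 -1.08851909] 0.025969222256002837
```

Emit:
carry_out(dr=[[0, 0, 0], [0, 0, 0], [0, 0, 0], [0, 0, 0], [0, 0, 0], [0, 0, 0]], translation=[[0.2, 0, -1.5], [0.2, 0, -3], [0.2, 0, -4], [0.2, 0, -4], [0.2, 0, -4], [0.2, 0, -4]], grip=[0.2, 0.2, 0.2, 0.2, 0.2, 0.2])

```text
time: 15.72
position: [0.6339, 0.2302, 0.1606]
tool_rot: [0.561, 0.828, 0.0, 0.0]
ft_force: [1.3, -0.6, 0.4]
grip_width: 0.0259
```

Run:
```python
from meas import *
c=robot.camera("wrist");o=robot.get_obs();print(o["position"],o["tool_rot"],o["ft_force"],o["grip_width"])
g=cv2.cvtColor(c["color"],cv2.COLOR_BGR2GRAY);cv2.imwrite("pics/w10.png",c["color"])
cr=cv2.resize(c["color"][160:280,190:330],None,fx=5,fy=5,interpolation=cv2.INTER_CUBIC)
cv2.imwrite("pics/w10c.png",cv2.convertScaleAbs(cr,alpha=1.8))
```

```text
[0.6342341  0.23018899 0.16090198] [5.61150656e-01 8.27713226e-01 6.13828000e-04 6.16820561e-04] [-0.38983622  0.03987033 -0.73396614] 0.025893038656126154
```

View pics/w10c.png

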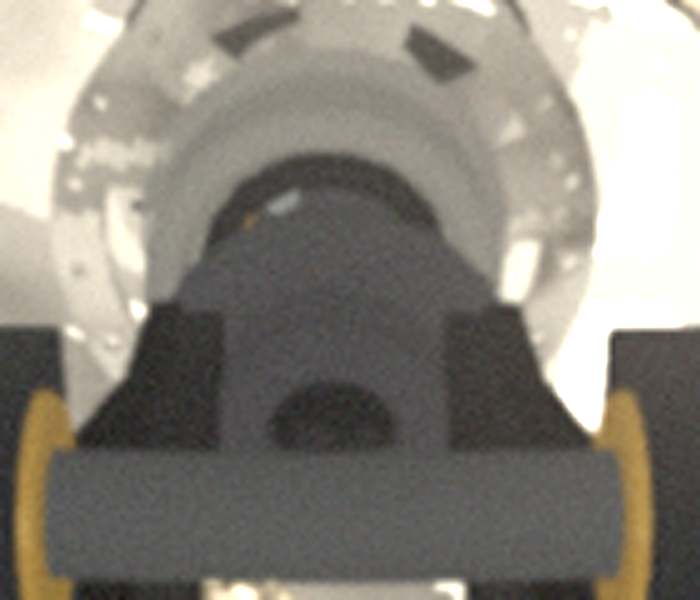

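The cap is over the hub: ring arc at x≈322, hub rim 147–502, cap stub 220–445. The cap is about 1 mm too far in +x, which agrees with the pose reading. I'll correct that and lower the plug into the bore.

Emit:
carry_out(dr=[[0, 0, 0], [0, 0, 0], [0, 0, 0], [0, 0, 0], [0, 0, 0], [0, 0, 0]], translation=[[-0.12, 0, 0], [-0.12, 0, -0.2], [-0.12, 0, -0.4], [-0.12, 0, -0.6], [-0.12, 0, -0.6], [-0.12, 0, -0.6]], grip=[0.2, 0.2, 0.2, 0.2, 0.2, 0.2])

```text
time: 16.27
position: [0.6324, 0.2299, 0.1536]
tool_rot: [0.561, 0.828, -0.0, -0.0]
ft_force: [-0.7, -1.0, -0.9]
grip_width: 0.0257
```

Emit:
carry_out(dr=[[0, 0, 0], [0, 0, 0], [0, 0, 0]], translation=[[0, 0, 0], [0, 0, 0], [0, 0, 0]], grip=[0.2, 0.2, 0.2])

```text
time: 16.52
position: [0.6327, 0.2299, 0.1539]
tool_rot: [0.561, 0.828, 0.0, 0.0]
ft_force: [0.1, 0.9, -1.6]
grip_width: 0.0257
```

Centred at (632.7, 229.9). Now down into the bore, slowly.

Emit:
carry_out(dr=[[0, 0, 0], [0, 0, 0], [0, 0, 0], [0, 0, 0], [0, 0, 0], [0, 0, 0], [0, 0, 0]], translation=[[0, 0.03, -0.2], [0, 0.03, -0.4], [0, 0.03, -0.6], [0, 0.03, -0.8], [0, 0.03, -0.8], [0, 0.03, -0.8], [0, 0.03, -0.8]], grip=[0.2, 0.2, 0.2, 0.2, 0.2, 0.2, 0.2])

```text
time: 17.1
position: [0.6326, 0.2302, 0.1458]
tool_rot: [0.561, 0.828, -0.0, -0.0]
ft_force: [0.5, -0.0, -0.7]
grip_width: 0.0259
```

Emit:
carry_out(dr=[[0, 0, 0], [0, 0, 0], [0, 0, 0], [0, 0, 0], [0, 0, 0], [0, 0, 0]], translation=[[0, 0, -0.1], [0, 0, -0.2], [0, 0, -0.3], [0, 0, -0.4], [0, 0, -0.4], [0, 0, -0.4]], grip=[0.2, 0.2, 0.2, 0.2, 0.2, 0.2])

```text
time: 17.6
position: [0.6325, 0.2302, 0.1417]
tool_rot: [0.561, 0.828, -0.0, -0.0]
ft_force: [-0.2, -0.5, -1.0]
grip_width: 0.0257
```

Emit:
carry_out(dr=[[0, 0, 0], [0, 0, 0], [0, 0, 0], [0, 0, 0], [0, 0, 0]], translation=[[0, 0, -0.1], [0, 0, -0.2], [0, 0, -0.2], [0, 0, -0.2], [0, 0, -0.2]], grip=[0.2, 0.2, 0.2, 0.2, 0.2])

```text
time: 18.02
position: [0.6326, 0.2302, 0.1398]
tool_rot: [0.561, 0.828, -0.0, -0.0]
ft_force: [0.3, 0.2, -0.8]
grip_width: 0.0258
```

Emit:
carry_out(dr=[[0, 0, 0], [0, 0, 0], [0, 0, 0], [0, 0, 0]], translation=[[0, 0, -0.1], [0, 0, -0.2], [0, 0, -0.2], [0, 0, -0.2]], grip=[0.2, 0.2, 0.2, 0.2])

```text
time: 18.35
position: [0.6325, 0.2302, 0.138]
tool_rot: [0.561, 0.828, -0.0, -0.0]
ft_force: [-1.2, -0.6, 0.8]
grip_width: 0.026
```

Emit:
carry_out(dr=[[0, 0, 0], [0, 0, 0], [0, 0, 0], [0, 0, 0]], translation=[[0, 0, -0.1], [0, 0, -0.2], [0, 0, -0.2], [0, 0, -0.2]], grip=[0.2, 0.2, 0.2, 0.2])

```text
time: 18.68
position: [0.6328, 0.2302, 0.1363]
tool_rot: [0.561, 0.828, 0.0, 0.0]
ft_force: [-1.5, -0.6, 4.0]
grip_width: 0.0259
```

Emit:
carry_out(dr=[[0, 0, 0], [0, 0, 0], [0, 0, 0], [0, 0, 0]], translation=[[0, 0, -0.1], [0, 0, -0.1], [0, 0, -0.1], [0, 0, -0.1]], grip=[0.2, 0.2, 0.2, 0.2])

```text
time: 19.02
position: [0.6329, 0.2302, 0.1354]
tool_rot: [0.561, 0.828, 0.0, 0.0]
ft_force: [-2.1, -1.0, 5.8]
grip_width: 0.0258
```

Emit:
carry_out(dr=[[0, 0, 0], [0, 0, 0], [0, 0, 0]], translation=[[0, 0, -0.1], [0, 0, -0.1], [0, 0, -0.1]], grip=[0.2, 0.2, 0.2])

```text
time: 19.27
position: [0.633, 0.2303, 0.1346]
tool_rot: [0.561, 0.828, 0.0, 0.0]
ft_force: [-1.6, -0.5, 5.6]
grip_width: 0.0257
```

Emit:
carry_out(dr=[[0, 0, 0], [0, 0, 0], [0, 0, 0]], translation=[[0, 0, -0.1], [0, 0, -0.1], [0, 0, -0.1]], grip=[0.2, 0.2, 0.2])

```text
time: 19.52
position: [0.6331, 0.2303, 0.1339]
tool_rot: [0.561, 0.828, 0.0, 0.0]
ft_force: [-1.7, -0.6, 7.7]
grip_width: 0.0259
```

Emit:
carry_out(dr=[[0, 0, 0], [0, 0, 0], [0, 0, 0]], translation=[[0, 0, -0.1], [0, 0, -0.1], [0, 0, -0.1]], grip=[0.2, 0.2, 0.2])

```text
time: 19.77
position: [0.6332, 0.2304, 0.1332]
tool_rot: [0.561, 0.828, 0.001, 0.001]
ft_force: [-2.5, -0.3, 8.4]
grip_width: 0.0256
```

Emit:
carry_out(dr=[[0, 0, 0], [0, 0, 0], [0, 0, 0]], translation=[[0, 0, -0.1], [0, 0, -0.1], [0, 0, -0.1]], grip=[0.2, 0.2, 0.2])

```text
time: 20.02
position: [0.6333, 0.2304, 0.1326]
tool_rot: [0.561, 0.828, 0.001, 0.001]
ft_force: [-2.3, -1.4, 10.2]
grip_width: 0.0253
```

Emit:
carry_out(dr=[[0, 0, 0], [0, 0, 0], [0, 0, 0]], translation=[[0, 0, -0.1], [0, 0, -0.1], [0, 0, -0.1]], grip=[0.2, 0.2, 0.2])

```text
time: 20.27
position: [0.6334, 0.2304, 0.1319]
tool_rot: [0.561, 0.828, 0.001, 0.001]
ft_force: [-2.9, -1.1, 10.9]
grip_width: 0.0261
```

Emit:
carry_out(dr=[[0, 0, 0], [0, 0, 0], [0, 0, 0]], translation=[[0, 0, -0.1], [0, 0, -0.1], [0, 0, -0.1]], grip=[0.2, 0.2, 0.2])

```text
time: 20.52
position: [0.6335, 0.2304, 0.131]
tool_rot: [0.561, 0.828, 0.001, 0.001]
ft_force: [-2.8, -1.7, 11.7]
grip_width: 0.0255
```

Emit:
carry_out(dr=[[0, 0, 0], [0, 0, 0], [0, 0, 0]], translation=[[-0.05, 0, -0.1], [-0.05, 0, -0.1], [-0.05, 0, -0.1]], grip=[0.2, 0.2, 0.2])

```text
time: 20.77
position: [0.6334, 0.2304, 0.1303]
tool_rot: [0.561, 0.828, 0.001, 0.001]
ft_force: [-2.3, -0.8, 11.2]
grip_width: 0.0259
```

Emit:
carry_out(dr=[[0, 0, 0], [0, 0, 0], [0, 0, 0]], translation=[[0, 0, -0.1], [0, 0, -0.1], [0, 0, -0.1]], grip=[0.2, 0.2, 0.2])

```text
time: 21.02
position: [0.6332, 0.2305, 0.1283]
tool_rot: [0.561, 0.828, 0.001, 0.001]
ft_force: [-0.7, 0.4, 7.6]
grip_width: 0.0257
```

Emit:
carry_out(dr=[[0, 0, 0], [0, 0, 0], [0, 0, 0]], translation=[[0, 0, 0], [0, 0, 0], [0, 0, 0]], grip=[0.2, 0.2, 0.2])

```text
time: 21.27
position: [0.6332, 0.2305, 0.1282]
tool_rot: [0.561, 0.828, 0.001, 0.001]
ft_force: [-1.6, -1.0, 7.8]
grip_width: 0.0256
```

Emit:
carry_out(dr=[[0, 0, 0], [0, 0, 0], [0, 0, 0], [0, 0, 0]], translation=[[0, 0, -0.05], [0, 0, -0.05], [0, 0, -0.05], [0, 0, -0.05]], grip=[0.2, 0.2, 0.2, 0.2])

```text
time: 21.6
position: [0.6333, 0.2305, 0.1279]
tool_rot: [0.561, 0.828, 0.001, 0.001]
ft_force: [-1.2, 0.3, 8.2]
grip_width: 0.0255
```

Force peaked near 12 N, then dropped to 7.6 N with a 2 mm jump: that is the snap. Flange height corrected for sink is 131.2 mm, which fits home. Now I'll unload, then release.

Emit:
carry_out(dr=[[0, 0, 0], [0, 0, 0], [0, 0, 0], [0, 0, 0], [0, 0, 0]], translation=[[0, 0, 0.1], [0, 0, 0.2], [0, 0, 0.3], [0, 0, 0.4], [0, 0, 0.4]], grip=[0.2, 0.2, 0.2, 0.2, 0.2])

```text
time: 22.02
position: [0.6332, 0.2304, 0.1306]
tool_rot: [0.561, 0.828, 0.001, 0.001]
ft_force: [1.8, -0.3, 2.2]
grip_width: 0.0256
```

Emit:
carry_out(dr=[[0, 0, 0], [0, 0, 0], [0, 0, 0], [0, 0, 0], [0, 0, 0], [0, 0, 0], [0, 0, 0]], translation=[[0, 0, 0.1], [0, 0, 0.1], [0, 0, 0.1], [0, 0, 0.1], [0, 0, 0.1], [0, 0, 0.1], [0, 0, 0.1]], grip=[0.2, 0.2, 0.35, 0.4, 0.45, 0.5, 0.5])

```text
time: 22.6
position: [0.6311, 0.2301, 0.1308]
tool_rot: [0.561, 0.828, -0.001, -0.001]
ft_force: [-0.3, -0.2, -1.4]
grip_width: 0.0418
```

Emit:
carry_out(dr=[[0, 0, 0], [0, 0, 0], [0, 0, 0], [0, 0, 0], [0, 0, 0], [0, 0, 0], [0, 0, 0], [0, 0, 0], [0, 0, 0], [0, 0, 0]], translation=[[0, 0, 0], [0, 0, 0.5], [0, 0, 2], [0, 0, 4], [0, 0, 6], [1, -2.5, 7], [1, -2.5, 7], [1, -2.5, 7], [1, -2.5, 7], [1, -2.5, 7]], grip=[0.55, 0.55, 0.6, 0.6, 0.6, 0.6, 0.6, 0.6, 0.6, 0.6])

```text
time: 23.43
position: [0.6411, 0.2056, 0.2004]
tool_rot: [0.561, 0.828, -0.001, -0.001]
ft_force: [-0.3, 0.1, -0.0]
grip_width: 0.0522
```

Run:
```python
from meas import *
c=robot.camera("wrist");o=robot.get_obs();print(o["position"],o["ft_force"],o["grip_width"])
np.savez("pics/c11.npz",**c)
u,v=proj(c,(.633,.230,.130),True);print(u,v)
# flange (46 mm) top plane 0.130 when home: apparent diameter and stub
for t in(50,58,66): print(t,ell(c,u,v,30,.130,t))
cr=cv2.resize(c["color"][130:260,190:320],None,fx=4.5,fy=4.5,interpolation=cv2.INTER_CUBIC)
cv2.imwrite("pics/w11.png",cv2.convertScaleAbs(cr,alpha=1.6))
```

```text
[0.64110609 0.20569529 0.20038411] [ 0.21426593  0.01025276 -0.07300362] 0.05247172664054183
257.9494437999626 171.66136022685214
50 (array([635.3, 225.8]), 9.0, array([635. , 226.6]), array([15.1, 16.1]))
58 (array([633.9, 228.9]), 21.7, array([634.3, 224.9]), array([32.5, 42.3]))
66 (array([634.1, 229. ]), 22.4, array([634.8, 226.4]), array([35.9, 46.1]))
```

Run:
```python
from meas import *
c=robot.camera("scene");g=cv2.cvtColor(c["color"],cv2.COLOR_BGR2GRAY)
old=cv2.cvtColor(cv2.imread("pics/scene0.png"),cv2.COLOR_BGR2GRAY)
for n,z in(("stub top",.144),("flange top",.130),("flange bottom",.126),("rim",.123)):
    print(n,proj(c,(.633,.230,z)).round(1),"unsnapped",proj(c,(.633,.230,z+.009)).round(1))
u=proj(c,(.633,.230,.13))[0];u=int(round(u))
for r in range(140,178): print(r,g[r,u-14:u+15:2],"|",old[r,u-2:u+3:2])
```

```text
stub top [226.9 151.6] unsnapped [226.8 147.7]
flange top [227.  157.6] unsnapped [226.9 153.7]
flange bottom [227.  159.3] unsnapped [226.9 155.4]
rim [227.1 160.6] unsnapped [227.  156.7]
140 [ 71 113 117 117 120 118 117 123 118 118 117 121 121 120 119] | [107 114 114]
141 [ 58 111 112 117 115 118 117 120 118 118 117 115 118 117 114] | [111 114 108]
142 [ 59 113 117 114 114 119 122 116 120 116 112 118 117 117 111] | [110 109 110]
143 [ 52 110 115 115 116 116 116 118 118 115 116 114 115 111 110] | [110 109 111]
144 [ 46  96 114 113 115 118 116 118 121 117 113 112 112 112 104] | [107 112 109]
145 [ 39  88 113 115 112 116 117 114 119 118 113 111 110 107 104] | [113 109 110]
146 [ 52  98 115 113 113 118 121 120 120 118 114 111 106 112 109] | [111 112 112]
147 [ 74 109 114 115 116 118 122 121 123 120 115 105 102 107 101] | [114 115 113]
148 [ 87 104 117 115 117 117 119 120 121 117 112 102 101 100  97] | [112 114 109]
149 [100  95 114 120 117 115 116 118 114 113 113 109 104 100  96] | [108 110 112]
150 [116 111 117 118 118 104  88  91  90  99 115 113 109 106 102] | [108 110 107]
151 [126
[... 1388 characters left out ...]
5  67  57  64  65  60  71 107] | [62 62 61]
169 [89 69 64 62 65 66 68 70 68 62 64 58 63 72 84] | [56 60 64]
170 [106  96  67  65  67  69  67  67  64  63  64  63  57  85  97] | [67 66 61]
171 [106 102  65  64  65  65  64  72  68  65  62  61  64  79  97] | [58 64 63]
172 [90 96 66 65 68 69 66 67 68 64 64 58 61 60 76] | [62 64 65]
173 [81 91 71 65 65 67 69 68 67 64 65 60 58 57 70] | [59 65 62]
174 [87 93 86 72 69 65 67 67 67 64 61 63 62 63 90] | [62 61 59]
175 [ 99 100 101  90  78  76  71  74  75  70  64  61  56  86 115] | [67 70 75]
176 [115 116 112 107  97  97  93  97 101  87  65  58  66 118 122] | [ 92 100 102]
177 [127 120 118 106  90 100 106 114 116 101  78  64  81 128 100] | [104 111 112]
```

```bash
python3 -c "
from rig import robot
print(robot.hand_in(),robot.get_obs()['time'])"
```

```text
the job is handed in; nothing more can be done
the job is handed in; nothing more can be done
```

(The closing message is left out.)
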